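# Turn the altar's day board to its holy-day side

### The arm

A 6-joint arm with a two-finger parallel gripper is mounted at the origin on the work surface. World frame = base frame: x ahead of the robot, y to its left, z up, the work surface at z = 0. Lengths are in m, angles in rad, forces in N, time in s.
With the tool pointing down it reaches from about 0.325 to 0.9 m from the base axis. Payload 3.5 kg.
Tool frame: the origin (TCP) lies between the finger pads; the fingertips stand 8 mm ahead of it and the grasp point (between the pads) lies 11 mm behind it; z points along the fingers, y is the direction in which the jaws open and shut (so a half turn about z gives the same grasp; the last joint's range is limited). The gripper opens to 85 mm and grips with 20 to 120 N. Pads are 22 mm wide; open, the fingers measure 114 mm over their backs; the gripper's body (76 mm by 85 mm) begins 54 mm behind the grasp point. The pads swing forward as they close: fully open they stand 13 mm farther back than shut.
Start: joints at [-1.357, 0.276, -0.026, 1.268, 0, 1.467], TCP at [0.195, -0.594, 0.208] pointing down, gripper open.
Joint ranges: [-3.12, 3.12], [-0.85, 1.88], [-1.08, 1.24], [-1.95, 2.15], [-1.57, 1.53], [-3.14, 3.14]. Speed limits (rad/s): [2.57, 2.57, 3.14, 3.14, 3.14, 3.14].

### API

Orientations are given as a unit quaternion [x, y, z, w].
In Python, from bench import manip gives the robot as it stands. Calls block until the motion is done:
- manip.move_pose(position, orientation): joint-space move of the TCP to a pose.
- manip.move_l(position, max_speed=0.15, rotation=None): straight line of the TCP; rotation=None keeps the orientation; max_speed is the mean speed in m/s.
- manip.move_j(angles): joint-space move.
- manip.open_gripper() and manip.grasp(f_grip=None): open the fingers fully, or close them until they stop; f_grip is the grip in N (None keeps the last).
- manip.hold(seconds).
- manip.inverse_kinematics(position, orientation): joint angles nearest the present ones, or None.
- manip.get_state(): the state.
- manip.grab_frame(name): name is "scene" or "top"; returns a dict with "image" (400x640x3 uint8, blue, green, red), "range_z" (400x640 float32, m along the optical axis (not along the pixel's ray), 0 where there is no reading), "fx", "fy", "cx", "cy" (pixels), "R" (3x3) and "t" (3): a world point X has camera coordinates R X + t. Camera axes: x right, y down, z forward; pixel columns grow to the right and rows downward; lengths in m; the calibration is good to about 2 mm. A picture is of the moment at which its call begins.
A pose or a line that the arm cannot do raises manip.PlanningError and nothing moves.
- manip.job_done(): hands the job in, once; it reports no verdict.
The state is a dict: "clock": time; "joints": joint angles; "qd": joint speeds; "joint_efforts": joint torques, N m; "position": TCP position; "eef_rot": TCP orientation; "contact_force": force on the tool from outside, world axes, zero at the start; "torque": the same for the moment, N m; "gripper_width": finger opening in m.
Only numpy, scipy, OpenCV 4.12 (cv2) and the standard library are available. Lean on these libraries where they do the work, as an engineer would, in place of code of your own. Each camera call takes 0.05 s, during which the arm holds its last target. There are 200 camera calls.

### The job

The day board on the altar has to show its gold holy-day side: with the fingertips, push the steel saucer off the page on the far side of the spine (away from the robot), sliding it along the board onto the bare tray at the board's left end, clear of the page. Then push the green leaf, which stands ajar, up and over its spine and press it down flat on the far page. Do not pick up, lift or tip the saucer or push it off the board, leave everything else on the altar where it stands, and finish with the hand clear.

Things in the scene. Friction and masses are not known exactly. Their poses are not given: they have to be found in the camera images.
- board: day board: fixed dark wooden plinth, top 45 mm above the altar. Origin on the altar top (z = 0) under the middle of the spine; x points from the near page over the spine to the far page, y along the spine to the left end, z up. It spans x -95 to +130 mm, y -95 to +215 mm
- far_page (a point): centre of the pale far page, on the plinth top; the page spans board x +11 to +115 mm and y -75 to +75 mm; axes as the board's
- tray (a point): centre of the tray floor, 141 mm left (board +y) of the page's centre line: the bare left end of the plinth, board y +75 to +207 mm, level with the pages, with a lip 8 mm wide and 8 mm high along its left, near and far sides; axes as the board's
- spine (a point): middle of the spine, a brass hinge line running along the board's y at 49 mm above the altar top; axes as the board's
- leaf_edge (a point): middle of the leaf's free edge, 115 mm from the spine, half way through its thickness. Leaf: rigid panel 150 mm wide, 6 mm thick, about 0.12 kg, green on top at the start and gold beneath. Lying on the near page it overhangs the plinth by 20 mm, and it starts ajar, so that a fingertip goes under its edge. x points from the edge to the spine
- leaf (a joint): angle of the leaf about the spine in rad: 0 lying flat on the near page (free edge at board x -115 mm), 1.571 upright, 3.142 lying flat on the far page (stop). It starts ajar, free edge raised (0.35 to 0.65). The hinge is stiff enough (about 0.13 N m) that the leaf stays at any angle where it is left; some 2 N at the free edge turns it
- saucer: loose stainless steel saucer, round, 76 mm across the rim, 14 mm high, narrower at the foot, about 90 g, standing on the far page; origin at the centre of its underside (45 mm above the altar top), z up
- candle_a: loose yellow electric candle, 46 mm across, 82 mm high with its flame, standing behind the board; origin under its centre
- candle_b: the same kind of candle, also standing behind the board; origin under its centre
- cup: loose blue porcelain cup, 48 mm across, 32 mm high; origin under its centre
- pot: loose green glazed incense pot, 110 mm across, 85 mm high (sticks to 160 mm); origin under its centre
- vase: loose white porcelain vase, 100 mm across, 170 mm high; origin under its centre
- remote: loose white fan remote, 45 by 150 by 18 mm, lying flat, long along its y; origin under its centre
- spirit_house: fixed wooden spirit house model, 220 by 220 mm, 315 mm high; origin under its centre
- tiny_door (a joint): the spirit house's tiny swing door, 0 closed, to 1.6 rad open; stays closed
Mind the look-alikes: they are no part of the job. There is more than one size of the saucer; the one meant has the size given above.

How it is judged:
On the way, in this order (a step that is already met when the one before it is completed fails the run):
1. the saucer has been pushed onto the tray, clear of the page (y of saucer in the frame of board above 0.112 m and z of saucer in the frame of board above 0.035 m and angle between saucer's own z axis and vertical below 0.2 rad), for 0.2 s.
2. the leaf has been turned over and lies on the far page (value of joint leaf above 3.05 rad), for 0.2 s.
At the end, for the whole second after the job is handed in: the leaf lies on the far page (within 0.09 rad of flat) and the saucer stands level and at rest on the board's left end, its centre more than 112 mm from the middle of the board's page along the spine (all of step 1 and value of joint leaf above 3.05 rad and z of saucer in the frame of board below 0.055 m and linear speed of saucer below 0.02 m/s and velocity of joint leaf below 0.1 rad/s); the robot touches nothing.
It fails at once if the saucer is lifted more than 12 mm (z of saucer in the frame of board above 0.057 m).
It fails at once if the saucer is pushed off the board (z of saucer in the frame of board below 0.03 m).
It fails at once if the saucer is tipped more than 25 degrees (angle between saucer's own z axis and vertical above 0.44 rad).
It fails at once if a candle, the cup, the pot, the vase or the remote is moved more than 20 mm, or the tiny door is swung open (distance of any of candle_a, candle_b, cup, pot, vase, remote from where it was at the start of the episode above 0.02 m or value of joint tiny_door above 0.3 rad).
It also fails if it takes over 58 s, if anything falls off the work surface, if the arm or the gripper's body presses on something with over 40 N, if the wrist force passes 120 N, or if a joint passes its speed limit or range.

## Working session

There is one attempt and no reset: what is moved stays moved. The work goes in short steps, each a Python script; the robot and the scene stay as the last script left them, time stands still between calls to the robot, and variables do not carry over. Pictures are saved under pics/ and viewed, about 8 in all and at most 12, crops included, and the job is handed in when it is done.

```bash
mkdir -p pics; ls
python3 - <<'E'
from bench import manip
import cv2, numpy as np
for n in ("scene","top"):
    f=manip.grab_frame(n); cv2.imwrite(f"pics/{n}0.png",f["image"]); np.savez(f"{n}0.npz",**f)
    print(n,f["fx"],f["cx"],f["cy"],(-f["R"].T@f["t"]).round(3),f["R"].round(2).tolist())
print(manip.get_state())
E
```

```text
pics
scene 420.5935213604305 319.5087840539384 203.09933958580362 [0.92  0.572 1.32 ] [[-0.83, 0.55, -0.01], [0.48, 0.72, -0.5], [-0.27, -0.42, -0.87]]
top 381.11671240420185 315.17578549722145 200.59767482577334 [ 0.416 -0.042  1.142] [[0.01, -1.0, 0.01], [-0.99, -0.01, -0.11], [0.11, -0.01, -0.99]]
{'clock': 0.1, 'joints': array([-1.35741695e+00,  2.77099089e-01, -2.77528150e-02,  1.26803767e+00,
       -4.96390029e-07,  1.46740565e+00]), 'qd': array([-0.00097284, -0.0017447 ,  0.00301252,  0.00028095, -0.00030439,
        0.00090608]), 'joint_efforts': array([ 7.10185232e-04, -4.46707857e+01,  2.96129072e+01,  8.47683259e-03,
       -7.08159087e-05, -8.89769325e-06]), 'position': array([ 0.19451801, -0.59314503,  0.20644115]), 'eef_rot': array([ 9.87482749e-01,  1.57723570e-01, -5.77770660e-05, -1.04502528e-03]), 'contact_force': array([ 0.20292177, -0.80474251, -0.09337703]), 'torque': array([ 0.00607467,  0.02817118, -0.01513164]), 'gripper_width': 0.08520763564875723}
```

View pics/scene0.png

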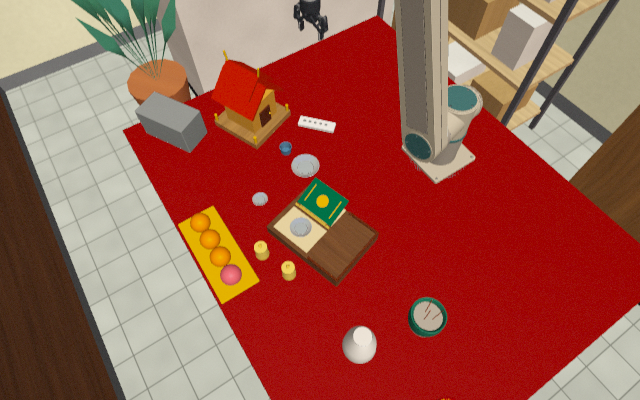

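View pics/top0.png

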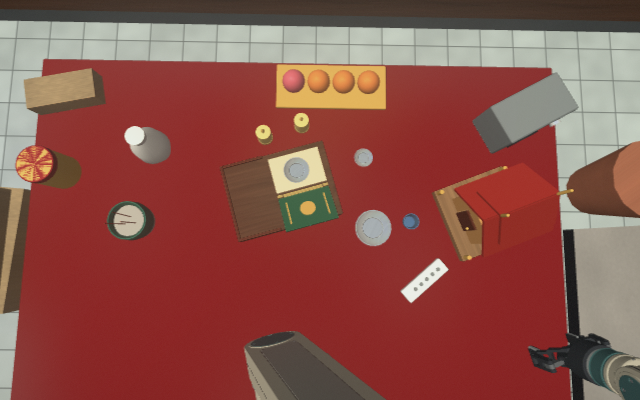

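Top view: saucer candidates are the one on the pale page (296,170), a small one at (364,157) and a large one at (373,228). The last two stand on the altar, so the one meant is at (296,170). I'll check its size while measuring.

```bash
cat > h.py <<'E'
import numpy as np, cv2
def ray(f,uv,z):
    uv=np.atleast_2d(uv).astype(float); R,t=f["R"],f["t"]
    d=np.c_[(uv[:,0]-f["cx"])/f["fx"],(uv[:,1]-f["cy"])/f["fy"],np.ones(len(uv))]@R
    c=-R.T@t
    return c+d*((z-c[2])/d[:,2])[:,None]
def pts(f):
    v,u=np.mgrid[:400,:640]; Z=f["range_z"].astype(float)
    P=np.stack([(u-f["cx"])/f["fx"]*Z,(v-f["cy"])/f["fy"]*Z,Z],-1)-f["t"]
    return P@f["R"]
E
python3 - <<'E'
from h import *
for n,roi in (("top",(210,130,350,250)),("scene",(255,170,390,295))):
    f=dict(np.load(n+"0.npz")); im=f["image"]; hsv=cv2.cvtColor(im,cv2.COLOR_BGR2HSV); P=pts(f)
    m=np.zeros((400,640),bool); x0,y0,x1,y1=roi; m[y0:y1,x0:x1]=1
    h,s,v=[hsv[...,i].astype(int) for i in range(3)]
    ok=f["range_z"]>0
    print(n)
    pale=m&(h>15)&(h<32)&(s>30)&(s<130)&(v>150)
    c=max(cv2.findContours(pale.astype(np.uint8),0,2)[0],key=cv2.contourArea)
    hull=ray(f,cv2.convexHull(c)[:,0],.045)[:,:2]
    r=cv2.minAreaRect((hull*1000).astype(np.float32)); print(" page",r,cv2.boxPoints(r).round(0).tolist())
    # board top by depth: z ~.045
    b=m&ok&(P[...,2]>.03)&(P[...,2]<.06)
    bb=cv2.morphologyEx(b.astype(np.uint8),cv2.MORPH_OPEN,np.ones((3,3)))
    c=max(cv2.findContours(bb,0,2)[0],key=cv2.contourArea)
    notred=m&~(((h<6)|(h>174))&(s>200)&(v>90))
    nr=cv2.morphologyEx(notred.astype(np.uint8),cv2.MORPH_OPEN,np.ones((5,5)))
    c2=max(cv2.findContours(nr,0,2)[0],key=cv2.contourArea)
    for cc in (c,c2):
        r=cv2.minAreaRect((ray(f,cc[:,0],.045)[:,:2]*1000).astype(np.float32)); print(" board",r,cv2.boxPoints(r).round(0).tolist())
    g=m&ok&(h>55)&(h<90)&(s>120)
    Q=P[g]; A=np.c_[Q[:,:2],np.ones(len(Q))]; k=np.linalg.lstsq(A,Q[:,2],rcond=None)[0]
    print(" leaf plane",k.round(3),"tilt",np.arctan(np.hypot(*k[:2])),"az",np.degrees(np.arctan2(k[1],k[0])),"n",len(Q),"zmin/max",Q[:,2].min(),Q[:,2].max())
    c=max(cv2.findContours(g.astype(np.uint8),0,2)[0],key=cv2.contourArea)
    bx=cv2.boxPoints(cv2.minAreaRect(c)).astype(int); print(" leaf corners",[ (p.tolist(),P[min(max(p[1],0),399),p[0]].round(3).tolist()) for p in bx])
    sa=m&(s<45)&(v>90)&(v<235); sa=cv2.morphologyEx(sa.astype(np.uint8),cv2.MORPH_OPEN,np.ones((3,3)))
    c=max(cv2.findContours(sa,0,2)[0],key=cv2.contourArea); w=ray(f,c[:,0],.057)[:,:2]*1000
    print(" saucer",cv2.minEnclosingCircle(w.astype(np.float32)),cv2.fitEllipse(w.astype(np.float32)))
f=dict(np.load("top0.npz"));P=pts(f);im=f["image"]
# objects near
for nm,u,v in (("ca",263,132),("cb",301,121),("cup",411,221),("pot",130,220),("vase",135,135),("remote",425,280)): print(nm,P[v,u].round(3))
cv2.imwrite("pics/crop0.png",cv2.resize(im[125:250,205:390],None,fx=4,fy=4,interpolation=cv2.INTER_CUBIC))
E
```

```text
top
 page ((632.625732421875, -0.40995025634765625), (105.87960052490234, 152.77528381347656), 16.070226669311523) [[561.0, 58.0], [603.0, -88.0], [705.0, -59.0], [662.0, 88.0]]
 board ((572.7172241210938, 44.8851318359375), (227.6318359375, 311.0769348144531), 16.003433227539062) [[420.0, 163.0], [506.0, -136.0], [725.0, -73.0], [639.0, 226.0]]
 board ((575.599365234375, 49.47102355957031), (349.9178771972656, 410.4645690917969), 0.8583120107650757) [[398.0, 252.0], [404.0, -158.0], [754.0, -153.0], [747.0, 257.0]]Traceback (most recent call last):
  File "<stdin>", line 23, in <module>
    return umr_minimum(a, axis, None, out, keepdims, initial, where)
ValueError: zero-size array to reduction operation minimum which has no identity
```

```bash
cat >> h.py <<'E'
from scipy.spatial.transform import Rotation as Ro
YAW=np.radians(16.0); O=np.array([.5723,-.0177,0]); RB=Ro.from_euler('z',YAW).as_matrix()
W=lambda x,y,z: O+RB@np.array([x,y,z])
B=lambda p:(np.asarray(p)-O)@RB
E
python3 - <<'E'
from h import *
for n,px in (("top",(285,215)),("scene",(310,200))):
    f=dict(np.load(n+"0.npz")); im=f["image"]; hsv=cv2.cvtColor(im,cv2.COLOR_BGR2HSV); P=B(pts(f)); ok=f["range_z"]>0
    print(n,hsv[px[1],px[0]],f["range_z"][px[1],px[0]])
    h,s,v=[hsv[...,i].astype(int) for i in range(3)]
    near=ok&(np.abs(P[...,1])<.09)&(P[...,0]>-.13)&(P[...,0]<.14)&(P[...,2]>.02)
    g=near&(h>45)&(h<95)&(s>90); Q=P[g]; print(len(Q))
    k=np.polyfit(Q[:,0],Q[:,2],1); i=Q[:,0].argmin(); print(" leaf slope",k,np.arctan(-k[0]),"x",Q[:,0].min(),Q[:,0].max(),"y",np.percentile(Q[:,1],[0,2,98,100]),"zmax",Q[:,2].max())
    sa=(near&(s<60)&(v>90)&(P[...,0]>.005)).astype(np.uint8); sa=cv2.morphologyEx(sa,cv2.MORPH_OPEN,np.ones((3,3)))
    c=max(cv2.findContours(sa,0,2)[0],key=cv2.contourArea); w=B(ray(f,c[:,0],.057))[:,:2]*1000
    print(" saucer",cv2.minEnclosingCircle(w.astype(np.float32)),cv2.fitEllipse(w.astype(np.float32)))
    tall=ok&(P[...,0]>-.2)&(P[...,0]<.33)&(P[...,1]>-.25)&(P[...,1]<.3)&(P[...,2]>.03)&~((P[...,0]>-.13)&(P[...,0]<.14)&(P[...,1]>-.11)&(P[...,1]<.225))
    nl,l,st,ce=cv2.connectedComponentsWithStats(tall.astype(np.uint8))
    for i in range(1,nl):
        if st[i,4]>25: q=P[l==i]; print("  obj",ce[i].round(),q.min(0).round(3),q.max(0).round(3))
f=dict(np.load("top0.npz"))
cv2.imwrite("pics/crop0.png",cv2.resize(f["image"][125:250,205:390],None,fx=4,fy=4,interpolation=cv2.INTER_CUBIC))
E
```

```text
top [65 91 98] 1.0661924
403
 leaf slope [-0.43220961  0.05207943] 0.4079613704839075 x -0.10460975640018952 -0.01158360097066254 y [-0.07208019 -0.06469734  0.07247318  0.07334663] zmax 0.10127744172658137
 saucer ((61.2041015625, 3.221386671066284), 38.73336410522461) ((61.218929290771484, 2.8499042987823486), (74.11003875732422, 74.78140258789062), 84.58972930908203)
  obj [319.  81.] [ 0.272 -0.165  0.037] [ 0.33  -0.099  0.084]
  obj [344.  81.] [ 0.251 -0.236  0.034] [ 0.314 -0.171  0.085]
  obj [294.  83.] [ 0.292 -0.093  0.037] [ 0.33  -0.028  0.083]
  obj [359.  84.] [ 0.244 -0.25   0.035] [ 0.282 -0.243  0.067]
  obj [301. 121.] [ 0.177 -0.072  0.03 ] [ 0.22  -0.029  0.081]
  obj [263. 133.] [0.172 0.044 0.03 ] [0.215 0.088 0.08 ]
scene [ 79 255 114] 1.452521
1022
 leaf slope [-0.42385321  0.05016764] 0.4008989076337 x -0.10888749394521449 -0.009274047773921958 y [-0.08918078 -0.06988339  0.07401327  0.07798301] zmax 0.10158139482784896
 saucer ((56.982017517089844, 4.584397315979004), 38.972755432128906) ((56.777408599853516, 3.381134271621704), (72.43588256835938, 74.68844604492188), 103.20439910888672)
  obj [218. 251.] [ 0.24  -0.25   0.032] [ 0.33  -0.023  0.084]
  obj [261. 249.] [ 0.176 -0.067  0.03 ] [ 0.22  -0.024  0.083]
  obj [288. 269.] [0.171 0.049 0.03 ] [0.214 0.092 0.079]
```

View pics/crop0.png

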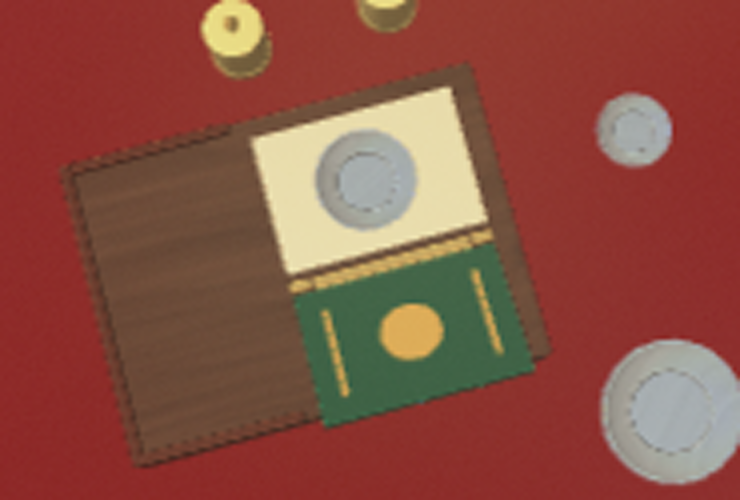

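The saucer on the page at crop pixel (366,180) measures about 75 mm, so it is the right one. It sits at board (59, 3) mm. The leaf is at about 0.40 rad and the board yaw is 16°, with both fits agreeing. The spirit house lies in the direct sweep, so I'll go over the top of it.

```bash
cat >> h.py <<'E'
def quat(phi,flip=False,yx=False):
    """fingers point along board (sin phi,0,-cos phi); jaws along board y, or board x if yx (phi=0)"""
    z=np.array([np.sin(phi),0,-np.cos(phi)]); y=np.array([1.,0,0]) if yx else np.array([0,1.,0])
    if flip: y=-y
    return Ro.from_matrix(RB@np.c_[np.cross(y,z),y,z]).as_quat()
SP=np.array([0,0,.049])
def tcp(th,phi,ra,gap,yb=0.):
    e=np.array([-np.cos(th),0,np.sin(th)]); t=np.array([np.sin(th),0,np.cos(th)])
    d=np.array([np.sin(phi),0,-np.cos(phi)]); n=np.array([np.cos(phi),0,np.sin(phi)])
    p=SP+ra*e+(-.003-gap-.011*abs(n@t))*t-.008*d
    p[1]=yb; return W(*p)
E
python3 - <<'E'
from h import *
from bench import manip
f=dict(np.load("top0.npz")); P=pts(f); q=P[(f["range_z"]>0)&(P[...,2]>.2)&(P[...,0]>.25)&(P[...,1]<-.2)&(P[...,1]>-.75)]; print("house",q.min(0),q.max(0))
up=W(.059,-.075,.20)
for fl in (0,1):
    q=quat(0,fl,True); print("push",fl,manip.inverse_kinematics(up,q), manip.inverse_kinematics(W(.059,.1,.058),q))
    for th,ph in ((.2,60),(.3,45),(.9,45),(1.57,35),(2.3,20),(3.1,10)):
        print(" leaf",fl,th,ph,manip.inverse_kinematics(tcp(th,np.radians(ph),.095,0),quat(np.radians(ph),fl)))
E
```

```text
house [ 0.42157945 -0.64335758  0.20008809] [ 0.60594814 -0.43988087  0.31818072]
push 0 [-0.21151047  0.33104565  0.03130516  1.27105584  0.          1.08003318] [ 0.05001723  0.36222872 -0.2433599   0.9652077   0.          1.34156088]
 leaf 0 0.2 60 None
 leaf 0 0.3 45 None
 leaf 0 0.9 45 [-0.55160138 -0.21613749 -1.00404607  0.18965675  0.54943287 -0.65899825]
 leaf 0 1.57 35 [-0.3527051  -0.1314765  -0.75784185  0.43016093  0.34566909 -0.54021036]
 leaf 0 2.3 20 [-0.18594027  0.11627135 -0.44390099  0.69612715  0.15403704 -0.44072204]
 leaf 0 3.1 10 [-0.11758954  0.33630643 -0.27828492  0.79499234  0.06716688 -0.39141437]
push 1 [-0.21151047  0.33104565  0.03130516  1.27105584  0.         -2.06155948] [ 0.05001723  0.36222872 -0.2433599   0.9652077   0.         -1.80003178]
 leaf 1 0.2 60 None
 leaf 1 0.3 45 None
 leaf 1 0.9 45 [-0.55160138 -0.21613749 -1.00404607  0.18965675  0.54943287  2.4825944 ]
 leaf 1 1.57 35 [-0.3527051  -0.1314765  -0.75784185  0.43016093  0.34566909  2.60138229]
 leaf 1 2.3 20 [-0.18594027  0.11627135 -0.44390099  0.69612715  0.15403704  2.70087061]
 leaf 1 3.1 10 [-0.11758954  0.33630643 -0.27828492  0.79499234  0.06716688  2.75017829]
```

```bash
cat >> h.py <<'E'
def quat_side(phi,s,roll=0):
    """fingers point along board (0,s*sin phi,-cos phi), jaws (tool y) along board x"""
    z=np.array([0,s*np.sin(phi),-np.cos(phi)]); y=np.array([1. if roll==0 else -1.,0,0])
    return Ro.from_matrix(RB@np.c_[np.cross(y,z),y,z]).as_quat()
E
python3 - <<'E'
from h import *
from bench import manip
S=lambda:(lambda s:print(round(s["clock"],2),B(s["position"]).round(4),s["contact_force"].round(1)))(manip.get_state())
p0=manip.get_state()["position"]
manip.grasp(30); 
manip.move_l([p0[0],p0[1],.45],max_speed=.4); S()
q=quat(0,0,True); a=W(.059,-.075,0)
manip.move_pose([a[0],a[1],.45],q); S()
manip.move_l(W(.059,-.078,.15),max_speed=.3); S()
manip.move_l(W(.059,-.078,.058),max_speed=.12); S()
f=manip.grab_frame("scene"); cv2.imwrite("pics/pre.png",cv2.resize(f["image"][150:300,220:420],None,fx=4,fy=4))
print(manip.get_state()["gripper_width"])
for ph in range(0,61,5):
    r=[int(manip.inverse_kinematics(W(-.12,yb,.075),quat(np.radians(ph)))is not None) for yb in (-.06,0,.06)]
    r2=[int(manip.inverse_kinematics(W(x,s*-.075,z),quat_side(np.radians(ph),s,ro)) is not None) for s in (-1,1) for ro in (0,1) for x,z in ((-.09,.06),(-.04,.13))]
    print(ph,r,r2)
E
```

```text
1.62 [-0.5218 -0.4492  0.4501] [-0.7  0.5 -1.5]
4.08 [ 0.0586 -0.076   0.45  ] [ 0.5 -0.3  0. ]
5.22 [ 0.0602 -0.0789  0.152 ] [0.2 0.6 0.4]
6.14 [ 0.0598 -0.0784  0.059 ] [-0.4 -0.5  0.2]
-2.011937302027033e-05
0 [1, 1, 1] [1, 1, 1, 1, 1, 1, 1, 1]
5 [1, 1, 1] [1, 1, 1, 1, 1, 1, 1, 1]
10 [1, 1, 1] [1, 1, 1, 1, 1, 1, 1, 1]
15 [1, 1, 1] [1, 1, 1, 1, 1, 1, 1, 1]
20 [1, 1, 1] [1, 1, 1, 1, 1, 1, 1, 1]
25 [1, 1, 1] [1, 1, 1, 1, 1, 1, 1, 1]
30 [1, 1, 1] [1, 1, 1, 1, 1, 1, 1, 1]
35 [1, 1, 1] [1, 1, 1, 1, 1, 1, 1, 1]
40 [1, 1, 0] [1, 1, 1, 1, 1, 1, 1, 1]
45 [1, 0, 0] [1, 1, 1, 1, 1, 1, 1, 1]
50 [1, 0, 0] [1, 1, 1, 1, 1, 1, 1, 1]
55 [0, 0, 0] [1, 1, 1, 1, 1, 1, 1, 1]
60 [0, 0, 0] [1, 1, 1, 1, 1, 1, 1, 1]
```

View pics/pre.png

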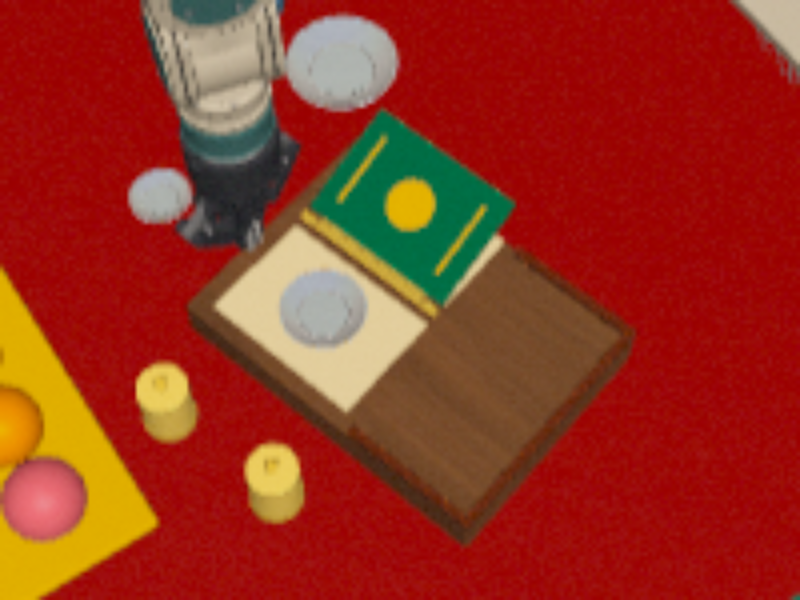

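The picture shows the closed fingertips down just right of the page edge (crop 250,245), with the saucer at (322,308) and nothing touched. Now I'll push along +y.

```bash
cat >> h.py <<'E'
def saucer(f):
    P=B(pts(f)); hsv=cv2.cvtColor(f["image"],cv2.COLOR_BGR2HSV).astype(int)
    m=(f["range_z"]>0)&(P[...,0]>-.09)&(P[...,0]<.125)&(P[...,1]>-.1)&(P[...,1]<.21)&(P[...,2]>.035)&(P[...,2]<.075)&(hsv[...,1]<60)&(hsv[...,2]>90)
    m=cv2.morphologyEx(m.astype(np.uint8),cv2.MORPH_OPEN,np.ones((3,3)))
    c=max(cv2.findContours(m,0,2)[0],key=cv2.contourArea); (x,y),r=cv2.minEnclosingCircle((B(ray(f,c[:,0],.057))[:,:2]*1000).astype(np.float32))
    return round(x,1),round(y,1),round(r,1)
E
python3 - <<'E'
from h import *
from bench import manip
S=lambda:(lambda s:print(round(s["clock"],2),B(s["position"]).round(4),s["contact_force"].round(1)))(manip.get_state())
for y in (-.035,.03,.070):
    manip.move_l(W(.059,y,.058),max_speed=.06); S()
    print(saucer(manip.grab_frame("scene")))
f=manip.grab_frame("scene"); cv2.imwrite("pics/push.png",cv2.resize(f["image"][150:300,220:420],None,fx=4,fy=4))
E
```

```text
7.06 [ 0.0591 -0.0351  0.058 ] [ 0.4 -0.2 -0.1]
(56.8, 4.8, 38.9)
8.34 [0.0591 0.0297 0.058 ] [0.3 1.  0.2]
(75.9, 15.0, 27.4)
9.21 [0.0591 0.07   0.0581] [-0.2  1.  -0.1]
(61.0, -2.6, 36.2)
```

View pics/push.png

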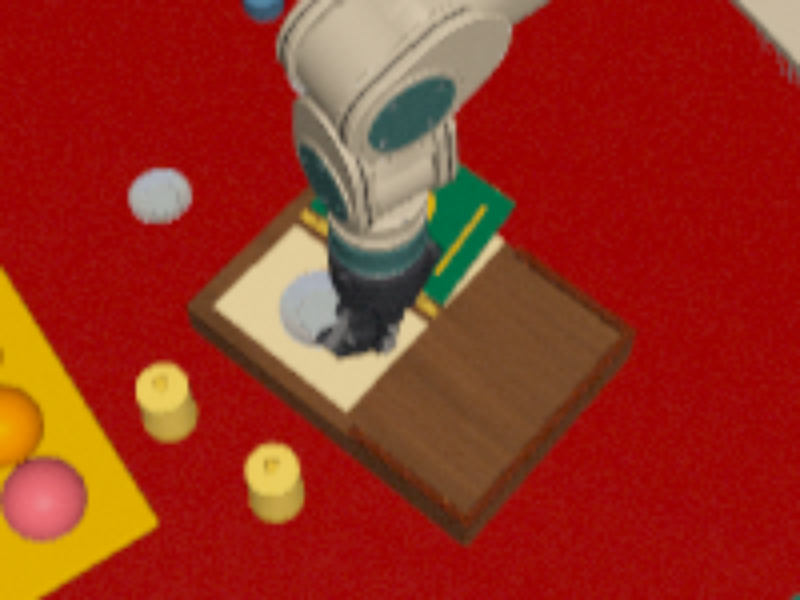

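The saucer has not moved: it is still at crop (315,305) and the hand passed over or around it without contact. I'll find out why from the depth of the fingers.

Run:
```python
from h import *
from bench import manip
s=manip.get_state(); print(s["gripper_width"],B(s["position"]),Ro.from_quat(s["eef_rot"]).as_matrix().T@RB)
for n in ("scene","top"):
    f=manip.grab_frame(n); P=B(pts(f)); np.savez(n+"1.npz",**f)
    m=(f["range_z"]>0)&(abs(P[...,0]-.059)<.08)&(abs(P[...,1]-.07)<.08)&(P[...,2]>.05)
    for z in np.arange(.05,.2,.01):
        q=P[m&(P[...,2]>=z)&(P[...,2]<z+.01)]
        if len(q): print(n,round(z,3),len(q),q[:,:2].min(0).round(3),q[:,:2].max(0).round(3))
    c=f["R"]@s["position"]+f["t"]; u=c[0]/c[2]*f["fx"]+f["cx"]; v=c[1]/c[2]*f["fy"]+f["cy"]; print("tcp px",u,v)
    if n=="scene":
        u,v=int(u),int(v); cv2.imwrite("pics/fing.png",cv2.resize(f["image"][v-40:v+30,u-45:u+45],None,fx=8,fy=8,interpolation=cv2.INTER_CUBIC)); print("origin",u-45,v-40)
```

```text
-0.0002815513010505549 [0.05910759 0.06969402 0.05804059] [[ 3.32463781e-04  9.99999924e-01 -2.04968657e-04]
 [ 9.99999932e-01 -3.32430423e-04  1.62757226e-04]
 [ 1.62689076e-04 -2.05022754e-04 -9.99999966e-01]]
scene 0.05 148 [-0.02  -0.009] [0.129 0.15 ]
scene 0.06 6 [-0.02 -0.01] [0.094 0.063]
scene 0.08 1 [0.067 0.078] [0.067 0.078]
scene 0.09 9 [0.047 0.079] [0.072 0.084]
scene 0.1 7 [0.048 0.077] [0.075 0.084]
scene 0.11 7 [0.052 0.078] [0.072 0.083]
scene 0.12 12 [0.047 0.078] [0.076 0.085]
scene 0.13 27 [0.028 0.064] [0.095 0.086]
scene 0.14 14 [0.011 0.068] [0.104 0.088]
scene 0.15 16 [0.008 0.074] [0.109 0.09 ]
scene 0.16 32 [-0.002  0.059] [0.12 0.09]
scene 0.17 60 [-0.001  0.061] [0.121 0.091]
scene 0.18 23 [0.072 0.066] [0.11  0.092]
scene 0.19 19 [0.088 0.062] [0.101 0.084]
scene 0.2 9 [0.094 0.062] [0.099 0.081]
tcp px 314.7000320187835 238.47385386377675
origin 269 198
top 0.05 443 [-0.021 -0.01 ] [0.117 0.08 ]
top 0.06 61 [-0.021 -0.01 ] [0.096 0.074]
top 0.13 1 [0.035 0.056] [0.035 0.056]
top 0.14 2 [0.034 0.058] [0.038 0.058]
top 0.15 8 [0.018 0.056] [0.03  0.062]
top 0.16 7 [0.005 0.056] [0.021 0.064]
top 0.17 36 [0.    0.055] [0.019 0.073]
top 0.18 15 [0.007 0.06 ] [0.023 0.071]
top 0.19 9 [0.019 0.059] [0.025 0.068]
top 0.2 4 [0.024 0.058] [0.027 0.063]
tcp px 273.581819956068 176.06255328328558
```

View pics/fing.png

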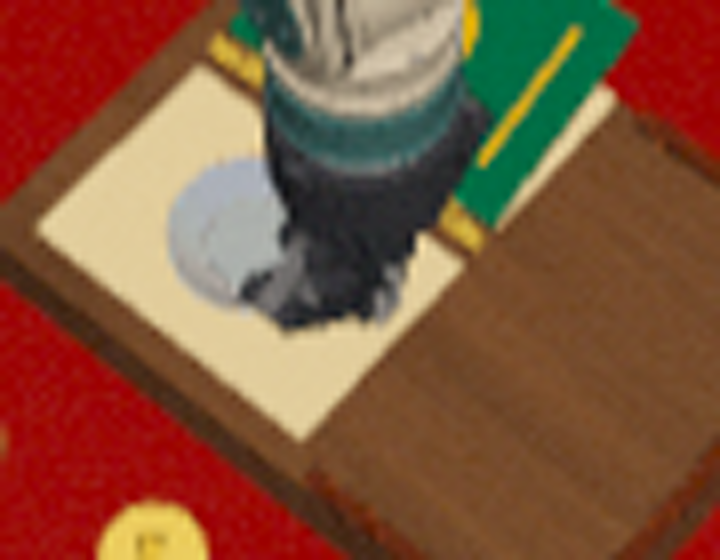

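The fingers are shut and the TCP is where commanded, but the tips seem to ride about 10 mm higher than assumed. I'll feel for the board surface right here.

Run:
```python
from h import *
from bench import manip
z=.058
f0=manip.get_state()["contact_force"]
while z>.036:
    z-=.002; manip.move_l(W(.059,.070,z),max_speed=.03); s=manip.get_state(); df=s["contact_force"]-f0
    print(round(z,3),B(s["position"])[2].round(4),df.round(1),round(s["clock"],1))
    if df[2]>4: break
manip.move_l(W(.059,.070,.10),max_speed=.2)
print(saucer(manip.grab_frame("top")))
```

```text
0.056 0.0557 [ 0.7 -0.8 -0.1] 9.7
0.054 0.0538 [ 0.2 -0.6 -0.9] 9.9
0.052 0.0518 [ 1.4 -0.4  0.4] 10.2
0.05 0.0498 [ 1.3 -0.3 -0.6] 10.4
0.048 0.0478 [-0.4  0.2 -0.7] 10.7
0.046 0.0458 [ 0.4 -0.5 -1. ] 10.9
0.044 0.0438 [ 0.2 -0.4  0.5] 11.2
0.042 0.0418 [0.6 0.2 0.4] 11.4
0.04 0.0398 [ 0.2 -0.1 -0.1] 11.7
0.038 0.0378 [-0.1 -0.1 -0.5] 11.9
0.036 0.0358 [ 0.3  0.4 -0.7] 12.2
(61.3, 2.3, 38.3)
```

Run:
```python
from h import *
from bench import manip
manip.move_l(W(.059,.070,.037),max_speed=.2)
f0=manip.get_state()["contact_force"]; z=.037
while z>.008:
    z-=.002; manip.move_l(W(.059,.070,z),max_speed=.04); s=manip.get_state(); df=s["contact_force"]-f0
    if df[2]>4: break
print(round(z,3),B(s["position"]).round(4),df.round(1),round(s["clock"],1),s["gripper_width"])
f=manip.grab_frame("scene"); c=f["R"]@s["position"]+f["t"]; u=int(c[0]/c[2]*f["fx"]+f["cx"]); v=int(c[1]/c[2]*f["fy"]+f["cy"]); print(u,v)
cv2.imwrite("pics/fing2.png",cv2.resize(f["image"][v-45:v+25,u-45:u+45],None,fx=8,fy=8,interpolation=cv2.INTER_CUBIC))
```

```text
0.019 [0.0596 0.0698 0.0212] [-4.  -0.1 12.5] 15.4 -6.371824083710186e-05
314 243
```

View pics/fing2.png

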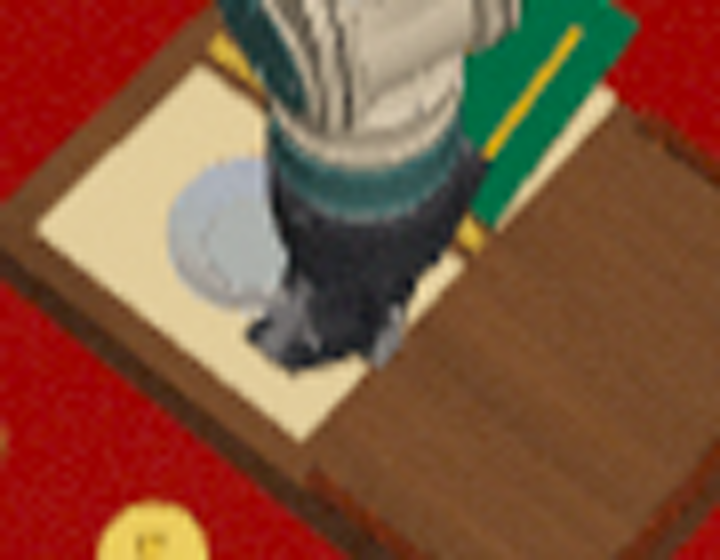

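Contact came at TCP z≈0.021, so the shut tips actually end about 24 mm behind the reported TCP. The two lowest tip pixels are at crop (295,370) and (385,355). I'll locate them before pushing.

Run:
```python
from h import *
from bench import manip
f=manip.grab_frame("scene"); P=B(pts(f)); 
for x,y in ((295,370),(385,355),(255,335),(340,345)):
    u,v=314-45+x/8,243-45+y/8
    print((u,v),B(ray(f,(u,v),.046))[0].round(4),P[int(v)-1,int(u)].round(3),P[int(v)-3,int(u)].round(3))
hsv=cv2.cvtColor(f["image"],cv2.COLOR_BGR2HSV).astype(int)
for v in range(232,247): print(v," ".join("%3d/%3d"%(P[v,u,2]*1000,hsv[v,u,2]) for u in range(298,322,2)))
print(manip.get_state()["contact_force"])
```

```text
(305.875, 244.25) [0.0898 0.0573 0.046 ] [0.118 0.082 0.137] [0.112 0.077 0.136]
(317.125, 242.375) [0.0605 0.0813 0.046 ] [0.063 0.083 0.062] [0.063 0.083 0.078]
(300.875, 239.875) [0.0886 0.0341 0.046 ] [0.084 0.026 0.043] [0.083 0.026 0.056]
(311.5, 241.125) [0.0692 0.0641 0.046 ] [0.089 0.081 0.109] [0.08  0.073 0.1  ]
232  47/179  48/178  49/176 159/102 167/ 54 174/ 42 179/ 45 182/ 50 188/ 39 183/ 47 187/ 45 175/ 51
233  48/179  49/170  44/182 155/ 89 160/ 86 169/ 45 175/ 47 180/ 48 180/ 39 177/ 53 179/ 42 118/ 40
234  45/177  56/154  53/180 154/123 152/ 99 160/ 52 165/ 46 151/ 45 144/ 32 141/ 49 104/ 34  98/ 69
235  51/147  54/152  55/147  54/137 148/114 158/ 60 157/ 41 144/ 45 136/ 39 140/ 47  97/ 39  93/154
236  58/178  56/173  59/133 145/114 150/112 156/ 48 149/ 44 135/ 46 122/ 38 127/ 34  91/105  45/208
237  41/220  58/187 1320/ 97 139/111 146/105 149/ 47 140/ 49 101/ 52 111/ 34 120/ 40  79/141  45/211
238  45/226  42/137 132/ 58 148/113 143/ 92  99/ 63 105/ 56  98/ 56 104/ 32 111/ 52  76/118  45/158
239  49/225 137/ 65 142/ 99 144/114 138/ 81 111/ 73 103/ 56  99/ 43  92/ 40  93/ 70  69/119  43/113
240  43/224 134/ 79 139/118 138/108 132/ 68 131/106 103/ 46 102/ 37  79/ 39  76/108  63/120  43/116
241  42/226 133/181 140/111 135/ 84 137/ 48 132/ 97 119/ 40  98/ 41  71/ 43  67/128  53/112  43/114
242  45/225  45/225 138/126 138/ 68 135/ 56 126/ 40 109/ 46 100/103  64/ 71  60/126  45/102  43/115
243  42/225  45/225  39/193 137/ 83 133/ 50 119/ 71 106/145  87/190  59/165  51/122  43/112  41/114
244  44/224  49/226  46/225 134/180 133/144 112/180  44/208  42/225  45/183  48/120  40/115  44/111
245  47/218  46/226  46/226  44/226  40/210  45/226  40/226  48/225  45/123  44/122  44/121  40/113
246  47/183  42/225  47/226  48/226  42/225  42/226  49/225  42/206  42/119  44/124  44/118  39/120
[-4.31867655  0.35149595 13.31037648]
```

The tip is on the TCP axis at board (0.060, 0.081 front face), with z≈0.046. I'll use tip offset −24 mm and redo the push with TCP z = 0.026.

Run:
```python
from h import *
from bench import manip
S=lambda:(lambda s:print(round(s["clock"],2),B(s["position"]).round(4),s["contact_force"].round(1)))(manip.get_state())
manip.move_l(W(.059,.070,.065),max_speed=.25)
manip.move_l(W(.060,-.075,.065),max_speed=.25)
manip.move_l(W(.060,-.075,.026),max_speed=.12);S()
manip.move_l(W(.060,.0,.026),max_speed=.06);S()
print(saucer(manip.grab_frame("top")),saucer(manip.grab_frame("scene")))
manip.move_l(W(.060,.092,.026),max_speed=.06);S()
print(saucer(manip.grab_frame("top")),saucer(manip.grab_frame("scene")))
```

```text
17.03 [ 0.0596 -0.0736  0.0255] [ 0.1 -1.5  0.9]
18.43 [ 0.0599 -0.      0.0258] [-0.2  0.8 -0.6]Traceback (most recent call last):
  File "<stdin>", line 8, in <module>
  File "h.py", line 34, in saucer
    c=max(cv2.findContours(m,0,2)[0],key=cv2.contourArea); (x,y),r=cv2.minEnclosingCircle((B(ray(f,c[:,0],.057))[:,:2]*1000).astype(np.float32))
ValueError: max() iterable argument is empty
```

Run:
```python
from h import *
from bench import manip
S=lambda:(lambda s:print(round(s["clock"],2),B(s["position"]).round(4),s["contact_force"].round(1)))(manip.get_state())
print(saucer(manip.grab_frame("scene")))
manip.move_l(W(.060,.060,.026),max_speed=.06);S()
print(saucer(manip.grab_frame("scene")))
manip.move_l(W(.060,.092,.026),max_speed=.06);S()
f=manip.grab_frame("scene");print(saucer(f))
manip.move_l(W(.060,.07,.026),max_speed=.15);manip.move_l(W(.060,.07,.16),max_speed=.3);S()
f=manip.grab_frame("scene");print(saucer(f))
cv2.imwrite("pics/push2.png",cv2.resize(f["image"][150:300,220:420],None,fx=4,fy=4))
```

```text
(55.4, 46.7, 40.6)
19.68 [0.0601 0.0598 0.0261] [-0.3  0.3  0.4]
(51.8, 109.7, 39.1)
20.42 [0.06   0.0925 0.026 ] [ 0.5  0.  -0.1]
(51.0, 140.3, 39.5)
21.37 [0.0604 0.0703 0.161 ] [ 0.1  0.3 -0.4]
(49.8, 141.9, 38.0)
```

View pics/push2.png

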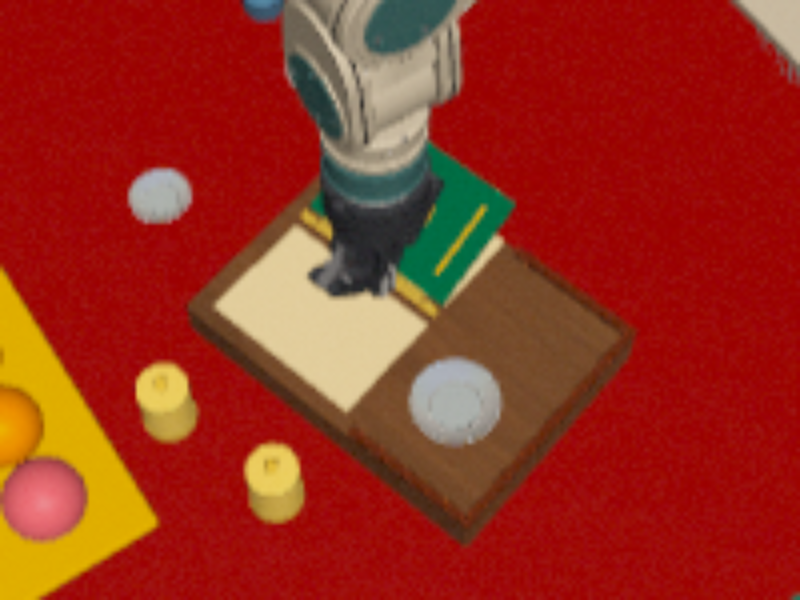

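The picture shows the saucer level on the tray at crop (455,400), board y≈141 mm, which completes step 1. Next I'll plan the leaf with the measured tip offset.

```bash
cat >> h.py <<'E'
TIP=-.024
def corner(x,z,phi,yb):   # TCP for the front corner of the tip at board (x,z)
    d=np.array([np.sin(phi),0,-np.cos(phi)]); n=np.array([np.cos(phi),0,np.sin(phi)])
    p=np.array([x,yb,z])-.011*n-TIP*d; return W(*p)
def tcp2(th,phi,ra,gap,yb):
    d=np.array([np.sin(phi),0,-np.cos(phi)])
    return tcp(th,phi,ra,gap,yb)+RB@((.008-TIP)*d)
E
python3 - <<'E'
from h import *
from bench import manip
for yb in (-.04,0,.03):
  for ph in (30,40,45,50,60):
    p=np.radians(ph)
    print(yb,ph,[int(manip.inverse_kinematics(corner(x,z,p,yb),quat(p)) is not None) for x,z in ((-.125,.17),(-.125,.07),(-.095,.072))],
     [int(manip.inverse_kinematics(tcp2(t,p,.095,0,yb),quat(p)) is not None) for t in (.3,.7,1.1,1.57,2.)])
for t,ph in ((1.1,45),(1.57,40),(2.,35),(2.5,25),(3.1,15)): print(t,manip.inverse_kinematics(tcp2(t,np.radians(ph),.095,0,-.04),quat(np.radians(ph))))
print(manip.inverse_kinematics(corner(-.125,.17,np.radians(40),-.04),quat(np.radians(40))),manip.get_state()["joints"])
E
```

```text
-0.04 30 [1, 1, 1] [1, 1, 1, 1, 1]
-0.04 40 [1, 1, 1] [1, 1, 1, 1, 1]
-0.04 45 [1, 1, 1] [1, 1, 1, 1, 1]
-0.04 50 [1, 0, 0] [0, 1, 1, 1, 1]
-0.04 60 [0, 0, 0] [0, 0, 0, 1, 1]
0 30 [1, 1, 1] [1, 1, 1, 1, 1]
0 40 [1, 0, 1] [1, 1, 1, 1, 1]
0 45 [1, 0, 0] [0, 1, 1, 1, 1]
0 50 [1, 0, 0] [0, 0, 1, 1, 1]
0 60 [0, 0, 0] [0, 0, 0, 1, 1]
0.03 30 [1, 1, 1] [1, 1, 1, 1, 1]
0.03 40 [1, 0, 0] [1, 1, 1, 1, 1]
0.03 45 [1, 0, 0] [0, 1, 1, 1, 1]
0.03 50 [0, 0, 0] [0, 0, 1, 1, 1]
0.03 60 [0, 0, 0] [0, 0, 0, 0, 1]
1.1 [-0.54952829 -0.07575442 -0.9246512   0.12761778  0.54827302 -0.65698415]
1.57 [-0.43417642 -0.03617441 -0.7883877   0.25320859  0.43417245 -0.58547249]
2.0 [-0.34296491  0.05247893 -0.66401628  0.33700263  0.34086502 -0.53121237]
2.5 [-0.24969691  0.19959811 -0.48416042  0.50430845  0.2149151  -0.48715801]
3.1 [-0.19118399  0.35847738 -0.3402619   0.63760729  0.11758713 -0.45657329]
[-0.69236516 -0.26074872 -0.90081685  0.48873138  0.55956016 -0.84269518] [ 3.11788865e-03  2.85125469e-01 -1.18366614e-01  1.16869791e+00
  1.70615264e-04  1.29436839e+00]
```

Run:
```python
from h import *
from bench import manip
S=lambda:(lambda s:print(round(s["clock"],2),B(s["position"]).round(4),s["contact_force"].round(1)))(manip.get_state())
p=np.radians(42); q=quat(p,True)
manip.move_l(W(.03,.03,.26),max_speed=.3)
manip.move_pose(corner(-.13,.20,p,-.04),q);S()
manip.move_l(corner(-.13,.12,p,-.04),max_speed=.2);S()
f=manip.grab_frame("scene"); P=B(pts(f))
d=np.array([np.sin(p),0,-np.cos(p)]); b=B(manip.get_state()["position"])
for nm,X in (("A",b+TIP*d),("B",b+.008*d+[0,0,.032])):
    c=f["R"]@(O+RB@X)+f["t"]; print(nm,X.round(3),c[0]/c[2]*f["fx"]+f["cx"],c[1]/c[2]*f["fy"]+f["cy"])
hsv=cv2.cvtColor(f["image"],cv2.COLOR_BGR2HSV).astype(int)
m=(f["range_z"]>0)&(abs(P[...,1]+.04)<.05)&(P[...,0]<-.02)&(P[...,0]>-.25)&(P[...,2]>.08)&((hsv[...,1]<110)|(hsv[...,2]<60))
for x in np.arange(-.2,-.02,.01):
    Q=P[m&(P[...,0]>=x)&(P[...,0]<x+.01)]
    if len(Q): print(x.round(3),len(Q),"z",np.percentile(Q[:,2],[0,10,90]).round(3))
cv2.imwrite("pics/stage.png",cv2.resize(f["image"][150:260,250:390],None,fx=5,fy=5))
```

```text
22.93 [-0.1216 -0.0402  0.1749] [ 0.6 -0.2 -0. ]
23.48 [-0.1207 -0.0407  0.0957] [-0.1 -0.6  0.1]
A [-0.136 -0.041  0.114] 326.9797181456306 173.31280255454027
B [-0.115 -0.041  0.123] 322.9858028442628 175.94167982465484
-0.2 130 z [0.162 0.184 0.234]
-0.19 100 z [0.143 0.16  0.197]
-0.18 85 z [0.146 0.159 0.186]
-0.17 84 z [0.134 0.155 0.172]
-0.16 39 z [0.13  0.137 0.155]
-0.15 34 z [0.119 0.128 0.144]
-0.14 22 z [0.117 0.119 0.136]
-0.13 1 z [0.126 0.126 0.126]
-0.11 2 z [0.095 0.095 0.096]
```

View pics/stage.png

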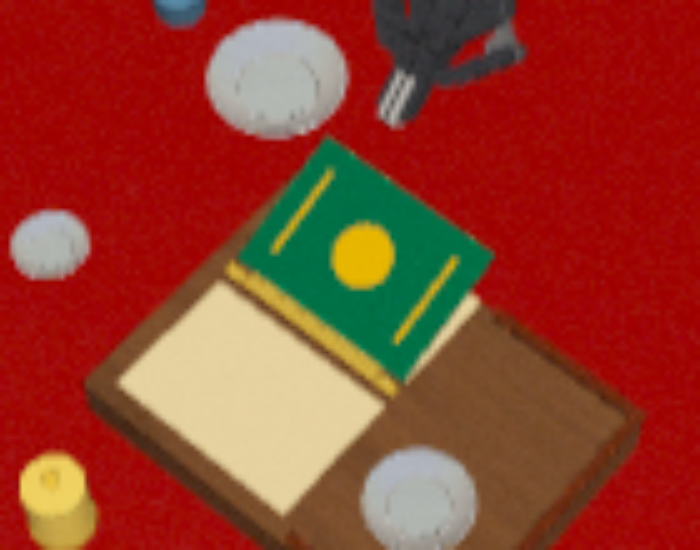

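The tip shows at pixel (328,174), matching the tool-offset model. Now I'll go under the edge and turn the leaf.

Run:
```python
from h import *
from bench import manip
def S(n):
    s=manip.get_state(); print(n,round(s["clock"],2),B(s["position"]).round(4),s["contact_force"].round(1)); return np.linalg.norm(s["contact_force"])
p=np.radians(42); q=quat(p,True)
manip.move_l(corner(-.130,.068,p,-.04),max_speed=.15);S("down")
manip.move_l(corner(-.097,.070,p,-.04),max_speed=.08);S("in")
for th in (.45,.7,.95,1.2,1.45,1.7):
    ph=np.radians(np.interp(th,[1.3,3.0],[42,15]))
    manip.move_l(tcp2(th,ph,.09,0,-.04),max_speed=.1,rotation=quat(ph,True))
    if S(th)>30: break
f=manip.grab_frame("scene")
cv2.imwrite("pics/mid.png",cv2.resize(f["image"][150:260,250:390],None,fx=5,fy=5))
```

```text
down 24.03 [-0.1213 -0.0409  0.0439] [-0.2  0.6  1.2]
in 24.6 [-0.0889 -0.04    0.0453] [-0.4  0.1  0.3]
0.45 24.98 [-0.0704 -0.0402  0.0589] [-0.  -0.1 -0.2]
0.7 25.34 [-0.0615 -0.0404  0.079 ] [ 0.1 -0.2  0.2]
0.95 25.72 [-0.0469 -0.0404  0.097 ] [0.7 0.2 0.2]
1.2 26.1 [-0.028  -0.0403  0.1111] [ 0.3  0.1 -0.3]
1.45 26.48 [-0.0072 -0.04    0.1188] [-0.5  0.4  0.5]
1.7 26.85 [ 0.0145 -0.0398  0.12  ] [-0.8 -1.1 -0.3]
```

View pics/mid.png

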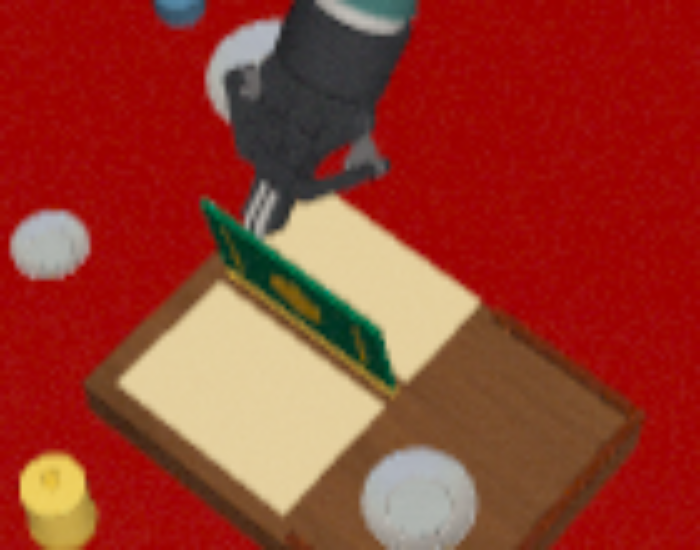

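The leaf stands about upright at crop (300,290) with the fingertip behind it at (265,220), and the saucer is untouched at (420,500). I'll carry on over and press it down.

Run:
```python
from h import *
from bench import manip
def S(n):
    s=manip.get_state(); print(n,round(s["clock"],2),B(s["position"]).round(4),s["contact_force"].round(1)); return s["contact_force"][2]
for th in (1.95,2.2,2.45,2.7,2.95,3.1416):
    ph=np.radians(np.interp(th,[1.3,3.0],[42,15]))
    manip.move_l(tcp2(th,ph,.09,0,-.04),max_speed=.1,rotation=quat(ph,True))
    if np.linalg.norm(manip.get_state()["contact_force"])>30: break
    fz=S(th)
g=0
while fz<8 and g>-.012:
    g-=.0015; manip.move_l(tcp2(3.1416,ph,.09,g,-.04),max_speed=.03); fz=S(g)
manip.hold(.3)
manip.move_l(tcp2(3.1416,ph,.09,0,-.04)+[0,0,.15],max_speed=.3);S("up")
f=manip.grab_frame("scene"); P=B(pts(f))
m=(f["range_z"]>0)&(P[...,0]>.02)&(P[...,0]<.11)&(abs(P[...,1])<.07)&(P[...,2]<.1)
Q=P[m]; k=np.polyfit(Q[:,0],Q[:,2],1); print("leaf z",np.median(Q[:,2]),"angle",np.pi-np.arctan(k[0]),len(Q)); print(saucer(f))
cv2.imwrite("pics/end.png",cv2.resize(f["image"][150:300,220:420],None,fx=4,fy=4))
```

```text
1.95 27.27 [ 0.0366 -0.0397  0.1153] [ 0.2 -0.1 -0.2]
2.2 27.66 [ 0.0571 -0.0397  0.1047] [ 0.1  0.4 -0.5]
2.45 28.04 [ 0.0745 -0.0397  0.0887] [-1.  -0.4 -0.3]
2.7 28.43 [ 0.0872 -0.0397  0.0683] [ 0.1  0.7 -0.8]
2.95 28.81 [ 0.0937 -0.0398  0.0468] [ 0.8 -0.4 -0.2]
3.1416 29.11 [ 0.0958 -0.0399  0.0315] [-0.7 -0.5 -0.3]
-0.0015 29.36 [ 0.0959 -0.0399  0.0309] [-1.8  0.1  4. ]
-0.003 29.61 [ 0.096  -0.0399  0.0306] [-6.1 -0.  13.1]
up 30.57 [ 0.096  -0.0399  0.1818] [ 0.8 -0.3 -0.1]
leaf z 0.051309924966336316 angle 3.1470684643277873 985
(49.8, 141.9, 38.0)
```

View pics/end.png

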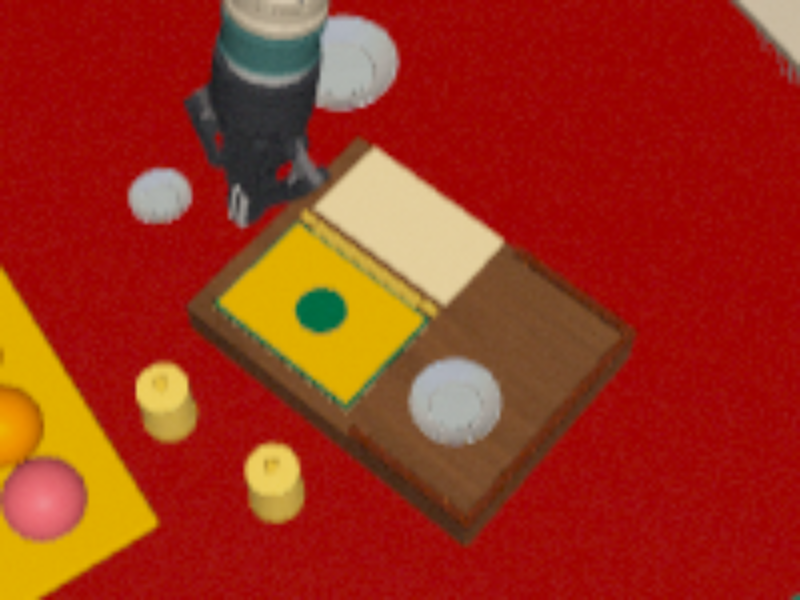

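The gold side is up and flat at crop (322,310), the saucer is level on the tray at (455,400), the candles are unmoved and the hand is clear. I'll hand it in.

```bash
python3 -c "
from bench import manip
print(manip.job_done(), manip.get_state()['clock'])"
```

```text
the job is handed in; nothing more can be done
the job is handed in; nothing more can be done
```

The job is handed in at about 31 s of the 58 s allowed, and my last checks show both steps met. The interface gave no verdict, and the clock printout after hand-in returned only a message.

**What I did:** I pushed the 76 mm saucer along the board with shut fingertips onto the tray. Then I hooked the leaf from under its free edge, swung it over the spine and pressed it down with about 13 N.

**Last checks, from the scene camera:**
- **Leaf:** it lies gold side up at about 3.147 rad by a depth fit, with its top face at z ≈ 51 mm.
- **Saucer:** it stands level on the tray at board (50, 142) mm. That y value is above the 112 mm limit.
- **Surroundings:** the candles look unmoved by eye. I did not re-measure them, the cup, pot, vase, remote or tiny door.
- **Hand:** it is about 150 mm above the leaf, with contact force near zero.

**What failed or disagreed:** my first push passed over the saucer without moving it. The shut fingertips end about 24 mm behind the reported tool point, not 8 mm ahead as stated. I confirmed this by pressing on the board and again from the camera with the tool tilted, then used the measured value.

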